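# Heft the key-blank tins and zero the cut counter

## Task

Sort the closed tins of key blanks at the key-cutting bench by hefting each one, also one that was left in the stock tray: a tin over 450 g is still well filled and goes in the stock tray (no handles), a lighter one goes in the refill tray (steel carrying loops); within 60 g of the limit either tray will do. Stand them upright and flat on the tray floor, not stacked, and only when all the tins are sorted turn the cut counter's reset knob anticlockwise all the way to its zero stop, so that a new count begins. Leave the other things on the bench where they are.

Things in the scene. Friction and masses are not known exactly. Their poses are not given: they have to be found in the camera images.
- tin_1: Closed metal tin of key blanks, a flat brass key shape on its lid; 72 mm long (its x), 46 wide (y), 50 high (z). All tins look alike. Origin: centre of its underside. Starts upright on the bench (tin_5: in the stock tray). Mass unknown, 120 to 750 g, centred (450 g weighs 4.4 N). Grip it anywhere across the 46 mm width. Four or five of the five are present; an absent one reads None.
- tin_2: Closed metal tin of key blanks, a flat brass key shape on its lid; 72 mm long (its x), 46 wide (y), 50 high (z). All tins look alike. Origin: centre of its underside. Starts upright on the bench (tin_5: in the stock tray). Mass unknown, 120 to 750 g, centred (450 g weighs 4.4 N). Grip it anywhere across the 46 mm width. Four or five of the five are present; an absent one reads None.
- tin_3: Closed metal tin of key blanks, a flat brass key shape on its lid; 72 mm long (its x), 46 wide (y), 50 high (z). All tins look alike. Origin: centre of its underside. Starts upright on the bench (tin_5: in the stock tray). Mass unknown, 120 to 750 g, centred (450 g weighs 4.4 N). Grip it anywhere across the 46 mm width. Four or five of the five are present; an absent one reads None.
- tin_4: Closed metal tin of key blanks, a flat brass key shape on its lid; 72 mm long (its x), 46 wide (y), 50 high (z). All tins look alike. Origin: centre of its underside. Starts upright on the bench (tin_5: in the stock tray). Mass unknown, 120 to 750 g, centred (450 g weighs 4.4 N). Grip it anywhere across the 46 mm width. Four or five of the five are present; an absent one reads None.
- tin_5: Closed metal tin of key blanks, a flat brass key shape on its lid; 72 mm long (its x), 46 wide (y), 50 high (z). All tins look alike. Origin: centre of its underside. Starts upright on the bench (tin_5: in the stock tray). Mass unknown, 120 to 750 g, centred (450 g weighs 4.4 N). Grip it anywhere across the 46 mm width. Four or five of the five are present; an absent one reads None.
- stock_tray: STOCK TRAY, the plain low wooden tray without handles. Fixed. Outside 264 mm (its x) by 184 (y), walls 6 thick, tops 18 above the bench; inner floor 252 by 172, 6 above the bench; takes tins 3 along x by 2 along y. Origin: centre of its underside. It stands either to the left or to the right of the tins.
- refill_tray: REFILL TRAY, the low wooden tray with a steel carrying loop at each end (at its x = +/-129 mm; 9 mm bar, 100 long along y, up to 57 above the bench). Fixed. Outside 264 mm (its x) by 184 (y), walls 6 thick, tops 18 above the bench; inner floor 252 by 172, 6 above the bench; takes tins 3 along x by 2 along y. Origin: centre of its underside. It stands on the other side from the stock tray.
- counter: The key machine's cut counter: a grey box 85 deep (its x axis), 150 wide (y), 70 high, fixed to the bench beyond the tins; a row of white number drums on its front (its -x side, towards the robot), the reset knob on the middle of its top. Origin: centre of its underside.
- counter_knob_grip (a point): Grip point of the black reset knob, on its upright axis, 107 mm above the bench; turns with the knob. The knob: a disc 56 mm across with an upright bar grip 53 long, 14 thick, 32 high. Bar top 7 above this point, disc top 23 below. A white mark lies on one end of the bar; the point's x axis runs along the bar away from the mark.
- counter_knob (a joint): Reset knob angle in rad: 0 at the zero stop (bar along the counter's x axis, white mark to its front), growing clockwise seen from above, to 5.0. Starts at 2.5 to 4.6. Turn it anticlockwise until it is felt to stop; several grasps are often needed. Light friction (0.05 N m), stays where left; at the stop the torque rises sharply (0.35 N m is plenty).
- padlock: Bystander: brass padlock lying flat, about 75 x 44, 22 high, origin under the middle of its brass body. Leave it alone.
- grease_tin: Bystander: flat round tin, 55 across, 21 high, origin under its centre. Leave it alone.
- mug: Bystander: white mug, 80 across, 95 high, origin under its centre. Leave it alone.
- spray_can: Bystander: spray can, 54 across, 150 high, origin under its centre. Leave it alone.
- driver: Bystander: screwdriver 200 long lying on the bench between the robot and a tray, origin under its middle. Leave it alone.
- brush: Bystander: brush 190 long lying on the bench between the robot and a tray, origin under its middle. Leave it alone.
Mind the look-alikes: they are no part of the job. Leave any orange or red look-alike of the tin_3 alone. What is shaped like the tin_2 but orange is not meant.

How it is judged:
By the outcome, as a careful person would: the job done as asked, in the order asked, and still so for the second after the job is handed in, with the robot touching nothing.
Of tin_1, tin_2, tin_3, tin_4, tin_5 only 4 to 5 are there at a start; the rules pass over those that are not, and their reading is None.
At some moment in a run one of tin_1, tin_2, tin_3, tin_4, tin_5 may be knocked a few centimetres aside while the robot is not near it.
Once in a run the grip may slacken for a moment while it holds something.
It also fails if it takes over 210 s, if anything falls off the work surface, if the arm or the gripper's body presses on something with over 40 N, if the wrist force passes 120 N, or if a joint passes its speed limit or range.

## Robot

A 6-joint arm with a two-finger parallel gripper is mounted at the origin on the work surface. World frame = base frame: x ahead of the robot, y to its left, z up, the work surface at z = 0. Lengths are in mm, angles in rad, forces in N, time in s.
With the tool pointing down it reaches from about 300 to 850 mm from the base axis. Payload 5.4 kg.
Tool frame: the origin (TCP) lies between the finger pads; the fingertips stand 11 mm ahead of it and the grasp point (between the pads) lies 8 mm behind it; z points along the fingers, y is the line along which they close (so a half turn about z gives the same grasp; the last joint's range is limited). The gripper opens to 85 mm and grips with 20 to 120 N. Pads are 22 mm wide; open, the fingers measure 114 mm over their backs; the gripper's body (76 mm by 85 mm) begins 54 mm behind the grasp point. The pads swing forward as they close: fully open they stand 13 mm farther back than shut.
Start: joints at [-1.454, 0.158, 1.597, -0, 1.386, -0.21], TCP at [184.559, -544.559, 242.299] pointing down, gripper open.
Joint ranges: [-2.91, 2.91], [-0.94, 2.29], [0.18, 2.7], [-1.29, 4.43], [0.17, 2.64], [-3, 3]. Speed limits (rad/s): [2.57, 2.57, 3.14, 3.14, 3.14, 3.14].

## Interface

Orientations are given as a unit quaternion [x, y, z, w].
In Python, from workcell import * gives the robot as it stands.
- The arm moves only by the tool play_rows, never from a script. Its argument "series" is text: rows parted by semicolons, each of 6 numbers parted by spaces: the shift along the tool's x, y, z each as a share of 0.2 m, from -1 to 1, then the turn, a rotation vector about the tool's x, y, z each as a share of 30 degrees, from -1 to 1. In form: dx dy dz wx wy wz; .... A call has 1 to 12 rows; each row is the pose to reach, as a shift and turn from the pose commanded when the call began, along the tool's axes at that moment; what a row does not reach only later rows make up. A row lasts 1/8 s, in which the tool goes at most 62.5 mm and 10.7 degrees, less where a joint would pass 70% of its speed; a pose out of reach is approached as far as the arm can. A call with a number of a shift or a turn outside -1 to 1 is refused whole. A call with a gripper value outside its range is refused whole. "gripper" is the opening, from -1 (shut) to 1 (fully open), set as the call begins (left out, the last holds). The fingers move at their own pace and stop on an object; "newtons" is the grip in N (left out, the last holds). Time passes only in rows, so rows that repeat a pose let the fingers close. It gives the time, the measured TCP pose, the force, the opening and the grip force at its end, in the units of the state.
- observe(): the state, without advancing time (a new reading comes with each control period).
- camera(name): name is "scene" or "top" or "wrist"; returns a dict with "img" (384x512x3 uint8, red, green, blue), "z_map" (384x512 float32, mm along the optical axis (not along the pixel's ray), 0 where there is no reading), "K" (3x3 intrinsics, pixels), "pose" (4x4, takes a point from camera to world coordinates); the wrist camera has in their place "hand_eye" (4x4, takes a point from camera to tool coordinates, whose origin is the TCP and whose axes are the flange's). Camera axes: x right, y down, z forward; pixel columns grow to the right and rows downward; lengths in mm; the calibration is good to about 2 mm. A picture is of the moment at which its call begins: read the wrist's pose just before it.
- sign_off(): hands the job in; it is judged then, once.
Trained networks look in a picture, given as the dict that the camera call returned (one of the last four; its "shot" number tells which), for a name from the list of things; names that differ only in an ending like _2 or _b are one class to them, and where a whole thing is asked for, a point or a joint stands for the part that bears it (a point fixed in the world has none). Each returns a list of dicts, best first, with "p" (0 to 1); they miss things now and then, are a little off and sometimes report something else, mostly with a low value. They report only what shows in the picture. A call takes as long as a camera call. They do not tell look-alikes from the thing itself.
- recognise(query, picture): "location" ([column, row] in pixels, amid what is visible of it).
- cut_out(query, picture): "pixels" (384x512 bool, what is visible of it) and "location" ([column, row] in pixels, amid what is visible of it).
The state is a dict: "time": time; "joints": joint angles; "qvel": joint speeds; "effort": joint torques, N m; "tcp_pos": TCP position; "eef_rot": TCP orientation; "wrist_force": force on the tool from outside, world axes, zero at the start; "torque": the same for the moment, N m; "finger_gap": finger opening in mm; "grasp_force": force on a finger pad.
Only numpy, scipy, OpenCV 4.12 (cv2) and the standard library are available. Lean on these libraries where they do the work, as an engineer would, in place of code of your own. Each camera call takes 0.05 s, during which the arm holds its last target. There are 200 camera calls.

## Working session

There is one attempt and no reset: what is moved stays moved. The work goes in short steps, Python scripts to look and compute and a tool call to move; the robot and the scene stay as the last step left them, time stands still between calls to the robot, and variables do not carry over. Pictures are saved under pics/ and viewed, at most 14 in all, crops included, and the job is handed in when it is done.

Besides the shell and the picture viewer there is one more tool, called after ">>>" as name(argument=value, ...) on one line, values as JSON. play_rows: Moves the arm, as the interface text tells. Its arguments: {"type":"object","properties":{"series":{"type":"string"},"gripper":{"type":"number"},"newtons":{"type":"number"}},"required":["series"]}

```bash
mkdir -p pics; ls
cat > h.py <<'E'
from workcell import *
import numpy as np, cv2
from scipy.spatial.transform import Rotation as R
def save(n,img,s=1.0):
    cv2.imwrite('pics/'+n,cv2.resize(img[:,:,::-1],None,fx=s,fy=s,interpolation=cv2.INTER_CUBIC))
def cloud(c,pose=None):
    z=c['z_map'];v,u=np.mgrid[:z.shape[0],:z.shape[1]];K=c['K']
    P=np.stack([(u-K[0,2])/K[0,0]*z,(v-K[1,2])/K[1,1]*z,z],-1)
    T=c['pose'] if pose is None else pose
    W=P@T[:3,:3].T+T[:3,3]; W[z==0]=np.nan
    return W
E
python3 - <<'E'
from h import *
s=observe();print({k:np.round(v,3) for k,v in s.items()})
a=camera('top');save('top1.png',a['img'],1.5)
b=camera('scene');save('scene1.png',b['img'],1.5)
print(a['pose'].round(2),b['pose'].round(2))
np.savez('top1.npz',**{k:a[k] for k in('img','z_map','K','pose')})
for q in ['tin_1','stock_tray','refill_tray','counter','counter_knob_grip']:
    for c,n in((a,'top'),):
        W=cloud(c)
        for r in cut_out(q,c):
            m=r['pixels'];w=W[m];w=w[~np.isnan(w[:,0])]
            print(q,n,round(r['p'],2),np.round(r['location']),m.sum(),np.median(w,0).round(),np.percentile(w[:,2],[5,95]).round())
E
```

```text
pics
{'time': np.float64(0.0), 'joints': array([-1.454,  0.159,  1.598,  0.   ,  1.386, -0.21 ]), 'qvel': array([-0.001,  0.003, -0.   ,  0.   , -0.002, -0.   ]), 'effort': array([-1.0000e-03, -3.9600e+01, -3.3143e+01, -0.0000e+00,  9.0000e-03,
        0.0000e+00]), 'tcp_pos': array([ 184.51 , -543.975,  241.316]), 'eef_rot': array([ 0.987,  0.163,  0.   , -0.001]), 'wrist_force': array([-0.444, -0.188, -0.09 ]), 'torque': array([-0.056, -0.037,  0.028]), 'grasp_force': np.float64(0.0), 'finger_gap': np.float64(85.558)}
[[ 0.00000e+00 -1.00000e+00  5.00000e-02  4.37920e+02]
 [-1.00000e+00 -0.00000e+00 -1.00000e-02 -4.51200e+01]
 [ 1.00000e-02 -5.00000e-02 -1.00000e+00  1.30345e+03]
 [ 0.00000e+00  0.00000e+00  0.00000e+00  1.00000e+00]] [[ 3.40000e-01  7.10000e-01 -6.10000e-01  1.26873e+03]
 [ 9.40000e-01 -2.70000e-01  2.10000e-01 -3.09260e+02]
 [-2.00000e-02 -6.50000e-01 -7.60000e-01  1.03479e+03]
 [ 0.00000e+00  0.00000e+00  0.00000e+00  1.00000e+00]]
tin_1 top 0.92 [112. 198.] 530 [511. 335.  57.] [22. 61.]
tin_1 top 0.9 [249. 257.] 463 [351. -36.  51.] [46. 55.]
tin_1 top 0.84 [386. 285.] 598 [ 265. -409.   49.] [ 5. 54.]
tin_1 top 0.79 [254. 180.] 468 [559. -47.  51.] [45. 55.]
tin_1 top 0.66 [287. 220.] 500 [ 442. -143.   50.] [ 3. 55.]
tin_1 top 0.66 [192. 186.] 490 [545. 120.  51.] [25. 55.]
tin_1 top 0.59 [221. 220.] 497 [446.  43.  51.] [ 7. 55.]
stock_tray top 0.63 [127. 190.] 5756 [539. 306.   8.] [ 3. 20.]
stock_tray top 0.6 [179. 226.] 342 [432. 157.  21.] [12. 26.]
stock_tray top 0.38 [319. 264.] 782 [ 333. -240.   18.] [ 4. 24.]
refill_tray top 0.63 [344. 191.] 6237 [ 529. -312.    7.] [ 2. 21.]
refill_tray top 0.22 [202. 135.] 329 [666.  83.  88.] [ 81. 117.]
counter top 0.82 [205. 141.] 1944 [660.  83.  72.] [ 38. 112.]
counter_knob_grip top 0.52 [203. 136.] 349 [666.  83.  87.] [ 81. 117.]
```

View pics/top1.png

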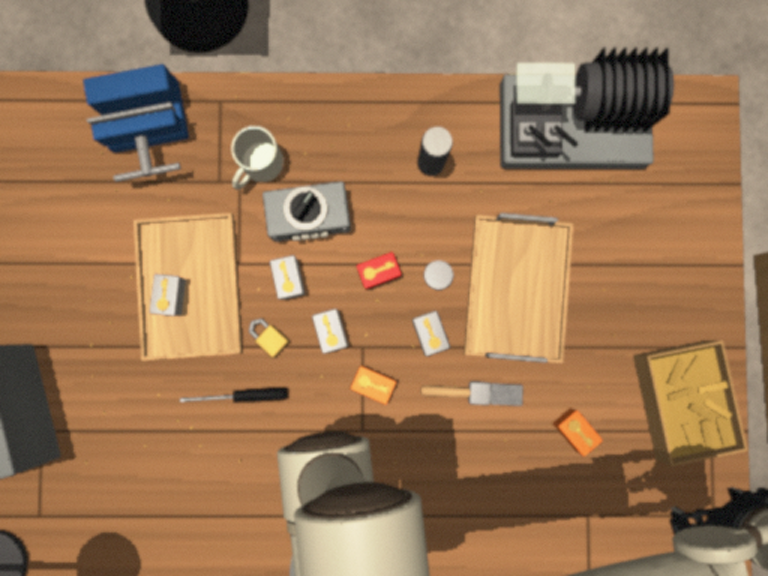

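View pics/scene1.png

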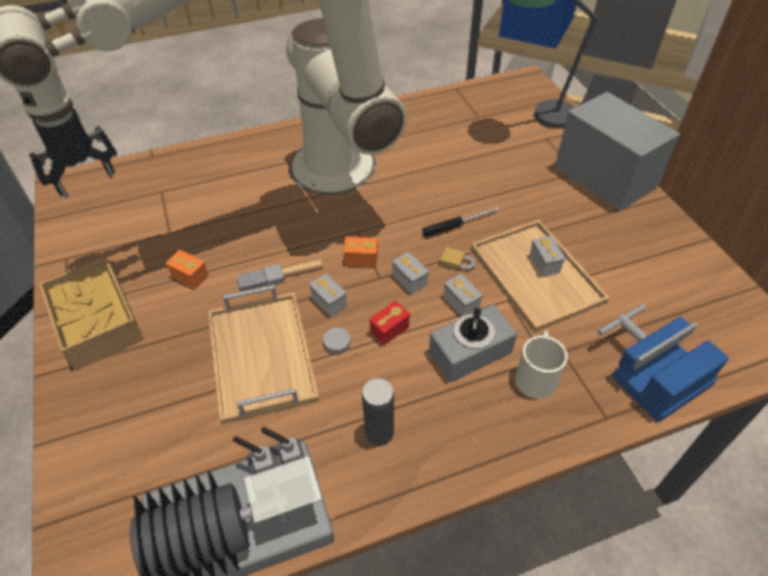

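The top view shows four grey tins at (286,278), (329,331), (431,333) and (166,295), the last one in the left tray without handles. That tray is the stock tray; the right tray at (519,288) has loops, so it is the refill tray. The look-alikes at (374,384) and (580,432) are orange and the one at (379,270) is red, so none of those are meant. Only four grey tins are present. Next I'll measure poses and confirm with a crop.

```bash
cat >> h.py <<'E'
def rect(P):
    (c,(a,b),t)=cv2.minAreaRect(np.float32(P))
    if a<b:a,b,t=b,a,t+90
    return np.round(c,1),round(a,1),round(b,1),round((t+90)%180-90,1)
def tins(a):
    W=cloud(a);hsv=cv2.cvtColor(a['img'],cv2.COLOR_RGB2HSV);out=[]
    for r in cut_out('tin_1',a):
        if r['p']<.3: continue
        m=cv2.dilate(r['pixels'].astype(np.uint8),np.ones((5,5)))>0
        z=W[...,2];zt=np.nanpercentile(z[r['pixels']],80)
        m&=np.abs(z-zt)<7
        n,l,st,_=cv2.connectedComponentsWithStats(m.astype(np.uint8))
        m=l==1+np.argmax(st[1:,4])
        sat=np.median(hsv[m][:,1]);P=W[m]
        out.append((sat<70,*rect(P[:,:2]),round(float(zt)),P[:,:2].mean(0).round(1)))
    return out
def plan(cmd,yaw,tx,ty,tz,tyaw):
    """share numbers from commanded pose (world mm, deg) to target, tool down"""
    y=np.radians(yaw);d=np.array([tx,ty,tz])-cmd
    X=np.array([np.cos(y),np.sin(y),0]);Y=np.array([np.sin(y),-np.cos(y),0])
    print('shares',np.round([d@X/200,d@Y/200,-d[2]/200],3),'wz',round(-(tyaw-yaw)/30,3),'rows',round(max(np.linalg.norm(d)/62.5,abs(tyaw-yaw)/10.7),1))
def st():
    s=observe();q=s['eef_rot'];m=R.from_quat(q).as_matrix()
    print('t',round(float(s['time']),2),'p',s['tcp_pos'].round(1),'yaw',round(np.degrees(np.arctan2(m[1,0],m[0,0])),2),'tilt',np.degrees(m[:2,2]).round(2),'F',s['wrist_force'].round(2),'T',s['torque'].round(3),'gap',round(float(s['finger_gap']),1),'gf',round(float(s['grasp_force']),1),'j',s['joints'].round(2))
E
python3 - <<'E'
from h import *
a=camera('top')
for t in tins(a):print(t)
W=cloud(a)
for n,x0,x1,y0,y1 in(('stock',380,700,190,430),('refill',380,700,-430,-200)):
    z=W[...,2];m=(z>13)&(z<22)&(W[...,0]>x0)&(W[...,0]<x1)&(W[...,1]>y0)&(W[...,1]<y1)
    l=cv2.connectedComponentsWithStats(m.astype(np.uint8),connectivity=8);i=1+np.argsort(-l[2][1:,4])[:4]
    for k in i: print(n,l[2][k,4],rect(W[l[1]==k][:,:2]))
z=W[...,2];near=(np.hypot(W[...,0]-665,W[...,1]-83)<60)
print('bar',rect(W[near&(z>105)][:,:2]),(near&(z>105)).sum(),'box',rect(W[(z>62)&(z<78)&(np.hypot(W[...,0]-665,W[...,1]-83)<110)][:,:2]))
i=a['img'];save('crop1.png',i[120:280,80:330],3.2)
st()
E
```

```text
(np.False_, array([559.4, -46.6]), 72.9, 47.2, -69.2, 53, array([559.4, -46.8]))
(np.False_, array([ 262.5, -413.3]), 75.1, 47.2, 39.3, 52, array([ 262.9, -412.5]))
(np.True_, array([ 443.7, -142.6]), 72.5, 47.2, 19.7, 53, array([ 443.5, -142.6]))
(np.False_, array([349.1, -36.9]), 73.0, 47.2, 66.5, 53, array([349.2, -37.1]))
(np.True_, array([512.6, 342.2]), 73.0, 48.0, -5.6, 59, array([512.7, 341.8]))
(np.True_, array([447.3,  42.8]), 72.7, 46.9, 16.0, 53, array([447.1,  42.8]))
stock 559 (array([531.1, 312.6]), 264.5, 185.6, 4.6)
stock 148 (array([458.1, 370.5]), 126.9, 59.9, 5.1)
stock 13 (array([453. , 193.3]), 19.7, 3.5, 2.9)
stock 8 (array([527.2, 318.5]), 17.7, 1.3, -7.1)
refill 252 (array([ 521.8, -388.8]), 263.9, 36.0, -3.2)
refill 180 (array([ 508.8, -220.3]), 208.8, 20.4, -0.3)
refill 49 (array([ 654.7, -333.8]), 79.2, 5.5, 84.4)
refill 35 (array([ 660.4, -252.6]), 44.5, 9.5, 86.9)
bar (array([668.1,  85.6]), 53.0, 14.6, -34.4) 117 box (array([695.3,  89.6]), 149.8, 140.5, -82.4)
t 0.45 p [ 184.6 -544.5  242.2] yaw 18.72 tilt [-0.    0.01] F [-0.02 -0.58 -0.41] T [-0.015 -0.032 -0.016] gap 85.6 gf 0.0 j [-1.45  0.16  1.6   0.    1.39 -0.21]
```

View pics/crop1.png

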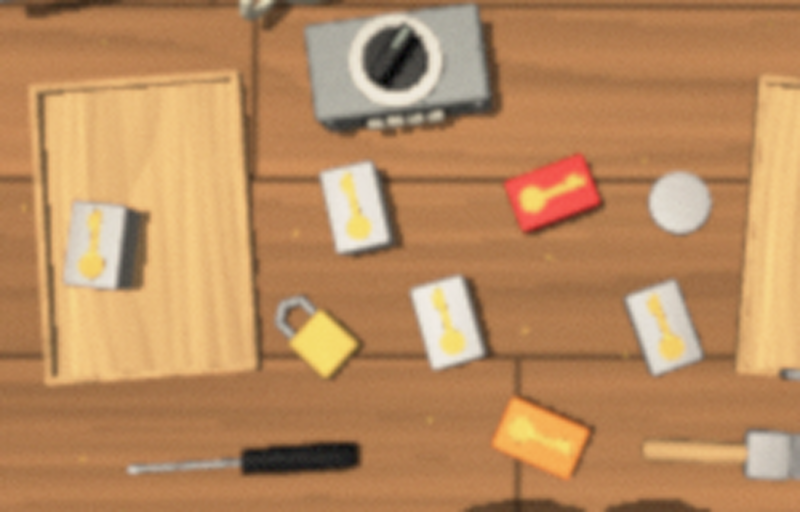

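The crop confirms that the white-grey tins are the real ones, at crop pixels (97,245), (357,208), (448,322) and (664,327). The saturated red (552,193) and orange (542,438) ones are look-alikes. The knob's white mark points far-right, so the knob angle is about 3.9 rad. I'll start with the tin at (444,-143).

>>> play_rows(series="0.94 -0.74 0.23 0 0 0;0.94 -0.74 0.23 0 0 0;0.94 -0.74 0.23 0 0 0;0.94 -0.74 0.23 0 0 0;0.94 -0.74 0.23 0 0 0", gripper=1, newtons=40)

```text
time: 1.08
tcp_pos: [316.2, -340.7, 195.3]
eef_rot: [0.986, 0.165, -0.0, -0.001]
wrist_force: [0.3, 0.5, -0.3]
finger_gap: 85.4
grasp_force: 0.0
```

>>> play_rows(series="0.935 -0.745 0.46 0 0 -0.03;0.935 -0.745 0.46 0 0 -0.03;0.935 -0.745 0.46 0 0 -0.03;0.935 -0.745 0.46 0 0 -0.03;0.935 -0.745 0.46 0 0 -0.03;0.935 -0.745 0.46 0 0 -0.03")

```text
time: 1.82
tcp_pos: [444.7, -143.9, 104.7]
eef_rot: [0.985, 0.171, 0.0, 0.0]
wrist_force: [0.5, -0.1, 0.3]
finger_gap: 85.5
grasp_force: 0.0
```

Run:
```python
from h import *
st();a=camera('top');W=cloud(a);s=observe();c=camera('wrist');save('w1.png',c['img'],1)
T=np.eye(4);T[:3,:3]=R.from_quat(s['eef_rot']).as_matrix();T[:3,3]=s['tcp_pos']
V=cloud(c,T@c['hand_eye']);z=V[...,2]
m=(z>44)&(z<58)&(np.hypot(V[...,0]-444,V[...,1]+143)<60);print('wrist',rect(V[m][:,:2]),m.sum())
z=W[...,2]
m=(z>13)&(z<24)&(W[...,0]>375)&(W[...,0]<680)&(W[...,1]>-425)&(W[...,1]<-205);print('refill',rect(W[m][:,:2]))
m=(z>44)&(z<58)&(np.hypot(W[...,0]-545,W[...,1]-120)<60);print('tinB',rect(W[m][:,:2]))
```

```text
t 1.82 p [ 444.7 -143.9  104.7] yaw 19.65 tilt [ 0.02 -0.05] F [ 0.53 -0.08  0.35] T [-0.004  0.024  0.069] gap 85.5 gf 0.0 j [-0.57  0.04  2.02 -0.    1.08  0.66]
wrist (array([ 445.6, -143.5]), 72.7, 47.4, 19.7) 8556
refill (array([ 528.2, -311.3]), 263.9, 185.4, -4.9)
tinB (array([546.3, 122.6]), 73.7, 47.5, 12.0)
```

>>> play_rows(series="0 0 0.4 0 0 0;0 0 0.4 0 0 0;0 0 0.4 0 0 0")

```text
time: 2.3
tcp_pos: [443.2, -143.9, 23.6]
eef_rot: [0.986, 0.169, -0.001, -0.001]
wrist_force: [1.0, -1.0, 0.1]
finger_gap: 85.3
grasp_force: 0.0
```

>>> play_rows(series="0 0 0 0 0 0;0 0 0 0 0 0;0 0 0 0 0 0;0 0 0 0 0 0;0 0 0 0 0 0;0 0 0 0 0 0", gripper=-1, newtons=60)

```text
time: 3.05
tcp_pos: [445.6, -143.9, 25.9]
eef_rot: [0.985, 0.17, 0.001, 0.001]
wrist_force: [-1.3, -1.7, 5.5]
finger_gap: 45.4
grasp_force: 62.8
```

>>> play_rows(series="0 0 -0.2 0 0 0;0 0 -0.5 0 0 0;0 0 -0.8 0 0 0;0 0 -0.8 0 0 0;0 0 -0.8 0 0 0;0 0 -0.8 0 0 0")

```text
time: 3.8
tcp_pos: [442.9, -141.9, 181.8]
eef_rot: [0.985, 0.17, -0.002, -0.002]
wrist_force: [0.3, -0.3, -4.0]
finger_gap: 45.5
grasp_force: 63.5
```

```bash
cat >> h.py <<'E'
def weigh(n=5):
    f=[]
    for _ in range(n):
        f.append(observe()['wrist_force']);c=camera('top')
    f=np.array(f);print('Fz',f[:,2].round(2),'mean',f.mean(0).round(2),'g',round(-f[:,2].mean()/9.81*1000))
    return c
E
python3 - <<'E'
from h import *
st();c=weigh();st()
E
```

```text
t 3.8 p [ 442.9 -141.9  181.8] yaw 19.63 tilt [-0.24  0.16] F [ 0.28 -0.33 -3.99] T [-0.017  0.048 -0.001] gap 45.5 gf 63.5 j [-0.57 -0.07  1.96  0.    1.26  0.66]
Fz [-3.99 -3.96 -3.06 -3.26 -3.22] mean [ 0.06  0.42 -3.5 ] g 357
t 4.05 p [ 444.  -142.7  183.4] yaw 19.62 tilt [-0.09  0.06] F [ 0.43  0.38 -3.49] T [ 0.003  0.015 -0.021] gap 44.9 gf 63.5 j [-0.57 -0.07  1.96 -0.    1.26  0.66]
```

The tin weighs about 340 g, so it goes in the refill tray.

>>> play_rows(series="0.025 0.97 0 0 0 0.82;0.025 0.97 0 0 0 0.82;0.025 0.97 0 0 0 0.82;0.025 0.97 0 0 0 0.82;0.025 0.97 0 0 0 0.82")

```text
time: 4.68
tcp_pos: [513.9, -323.8, 183.4]
eef_rot: [0.999, -0.044, -0.001, -0.001]
wrist_force: [-0.1, -0.1, -2.1]
finger_gap: 45.1
grasp_force: 63.9
```

>>> play_rows(series="0.065 0.143 0.1 0 0 0;0.065 0.143 0.4 0 0 0;0.065 0.143 0.62 0 0 0;0.065 0.143 0.7 0 0 0;0.065 0.143 0.73 0 0 0;0.065 0.143 0.76 0 0 0;0.065 0.143 0.76 0 0 0;0.065 0.143 0.76 0 0 0")

```text
time: 5.68
tcp_pos: [525.3, -354.2, 33.6]
eef_rot: [0.999, -0.043, 0.001, 0.001]
wrist_force: [-0.8, -0.7, -2.3]
finger_gap: 45.2
grasp_force: 63.7
```

Run:
```python
from h import *
st()
```

```text
t 5.67 p [ 525.3 -354.2   33.6] yaw -4.98 tilt [ 0.08 -0.08] F [-0.78 -0.72 -2.34] T [ 0.01   0.001 -0.022] gap 45.2 gf 63.7 j [-0.78  0.53  1.56  0.    1.04  0.87]
```

>>> play_rows(series="0 0 0.012 0 0 0;0 0 0.012 0 0 0")

```text
time: 5.92
tcp_pos: [525.5, -354.3, 32.0]
eef_rot: [0.999, -0.043, 0.001, 0.001]
wrist_force: [-2.4, 2.2, 6.7]
finger_gap: 45.4
grasp_force: 64.9
```

>>> play_rows(series="0 0 0 0 0 0;0 0 0 0 0 0;0 0 -0.1 0 0 0;0 0 -0.3 0 0 0;0 0 -0.55 0 0 0;0 0 -0.76 0 0 0;0 0 -0.76 0 0 0", gripper=0.5)

```text
time: 6.8
tcp_pos: [527.1, -355.8, 188.7]
eef_rot: [0.999, -0.043, 0.004, 0.004]
wrist_force: [0.7, -0.5, -0.3]
finger_gap: 64.1
grasp_force: 0.0
```

```bash
cat >> h.py <<'E'
def boxes(a,pose=None,amin=150):
    W=cloud(a,pose);z=W[...,2];hsv=cv2.cvtColor(a['img'],cv2.COLOR_RGB2HSV)
    m=((z>43)&(z<64)).astype(np.uint8);m=cv2.morphologyEx(m,cv2.MORPH_OPEN,np.ones((3,3)))
    n,l,s,_=cv2.connectedComponentsWithStats(m,connectivity=4)
    for k in range(1,n):
        if s[k,4]<amin: continue
        r=rect(W[l==k][:,:2])
        if 60<r[1]<85 and 38<r[2]<56: print('box',*r,'z',round(float(np.median(z[l==k]))),'sat',np.median(hsv[l==k][:,1]))
E
python3 - <<'E'
from h import *
st();boxes(camera('top'))
plan(np.array([525.3,-354.2,181.]),-4.9,546.3,122.6,184,12)
E
```

```text
t 6.8 p [ 527.1 -355.8  188.7] yaw -4.97 tilt [ 0.46 -0.45] F [ 0.71 -0.55 -0.3 ] T [-0.028 -0.032 -0.008] gap 64.1 gf 0.0 j [-0.78  0.35  1.48 -0.    1.3   0.87]
box [559.3 -46.7] 73.0 47.3 -69.8 z 51 sat 172.0
box [546.1 122.7] 73.0 47.1 12.7 z 51 sat 25.5
box [512.5 341.7] 73.1 48.0 -5.1 z 57 sat 32.0
box [447.3  42.8] 72.1 47.2 15.9 z 51 sat 25.0
box [349.1 -37. ] 72.9 47.4 67.1 z 51 sat 166.0
box [ 262.4 -413.4] 73.5 47.6 40.3 z 51 sat 187.0
shares [-0.099 -2.384 -0.015] wz -0.563 rows 7.6
```

>>> play_rows(series="-0.28 -0.97 0 0 0 0;-0.28 -0.97 0 0 0 0;-0.28 -0.97 0 0 0 0;-0.28 -0.97 0 0 0 0", gripper=1)

```text
time: 7.35
tcp_pos: [484.0, -151.8, 180.4]
eef_rot: [0.999, -0.042, -0.002, -0.001]
wrist_force: [0.0, -0.3, -0.1]
finger_gap: 85.7
grasp_force: 0.0
```

>>> play_rows(series="-0.274 -0.97 0.1 0 0 -0.693;-0.274 -0.97 0.2 0 0 -0.693;-0.274 -0.97 0.3 0 0 -0.693;-0.274 -0.97 0.3 0 0 -0.693;-0.274 -0.97 0.3 0 0 -0.693;-0.274 -0.97 0.6 0 0 -0.693;-0.274 -0.97 0.75 0 0 -0.693;-0.274 -0.97 0.79 0 0 -0.693;-0.274 -0.97 0.79 0 0 -0.693")

```text
time: 8.48
tcp_pos: [448.9, 41.7, 24.6]
eef_rot: [0.991, 0.137, 0.0, 0.0]
wrist_force: [0.0, 0.4, 0.3]
finger_gap: 85.7
grasp_force: 0.0
```

>>> play_rows(series="0 0 0 0 0 0;0 0 0 0 0 0;0 0 0 0 0 0;0 0 0 0 0 0;0 0 0 0 0 0;0 0 0 0 0 0", gripper=-1)

```text
time: 9.22
tcp_pos: [449.3, 42.3, 25.2]
eef_rot: [0.99, 0.138, 0.001, 0.001]
wrist_force: [-1.6, -0.6, 6.9]
finger_gap: 45.3
grasp_force: 62.3
```

>>> play_rows(series="0 0 -0.2 0 0 0;0 0 -0.5 0 0 0;0 0 -0.8 0 0 0;0 0 -0.8 0 0 0;0 0 -0.8 0 0 0;0 0 -0.8 0 0 0")

```text
time: 9.98
tcp_pos: [446.3, 42.9, 181.5]
eef_rot: [0.99, 0.138, -0.002, -0.001]
wrist_force: [0.5, -0.3, -2.2]
finger_gap: 45.1
grasp_force: 62.4
```

Run:
```python
from h import *
st();c=weigh(8);st();boxes(c)
```

```text
t 9.97 p [446.3  42.9 181.5] yaw 15.81 tilt [-0.27  0.05] F [ 0.51 -0.33 -2.19] T [0.002 0.025 0.034] gap 45.1 gf 62.4 j [-0.17 -0.12  2.    0.    1.26  1.12]
Fz [-2.19 -2.   -2.77 -2.35 -2.55 -1.45 -1.58 -1.93] mean [-0.02  0.26 -2.1 ] g 214
t 10.38 p [447.9  42.6 183.7] yaw 15.81 tilt [-0.03  0.01] F [-0.81  0.33 -2.28] T [-0.008 -0.011  0.013] gap 45.1 gf 62.4 j [-0.17 -0.12  2.    0.    1.26  1.12]
box [559.3 -46.7] 73.1 47.3 -69.1 z 51 sat 173.0
box [546.7 122.7] 71.2 46.6 13.3 z 51 sat 26.0
box [ 523.5 -352.7] 73.2 47.9 -5.3 z 56 sat 30.0
box [512.7 342.4] 73.0 48.9 -6.2 z 57 sat 32.0
box [349.1 -37. ] 73.0 47.3 65.8 z 51 sat 168.0
box [ 262.6 -413.5] 74.4 47.3 40.4 z 50 sat 187.0
```

>>> play_rows(series="-0.275 0.94 0 0 0 0;-0.275 0.94 0 0 0 0;-0.275 0.94 0 0 0 0;-0.275 0.94 0 0 0 0")

```text
time: 10.88
tcp_pos: [446.2, -156.9, 184.3]
eef_rot: [0.991, 0.135, 0.0, 0.001]
wrist_force: [0.5, -0.1, -1.9]
finger_gap: 45.5
grasp_force: 62.7
```

>>> play_rows(series="-0.27 0.928 0 0 0 0.693;-0.27 0.928 0 0 0 0.693;-0.27 0.928 0 0 0 0.693;-0.27 0.928 0 0 0 0.693;-0.27 0.928 0.3 0 0 0.693;-0.27 0.928 0.55 0 0 0.693;-0.27 0.928 0.7 0 0 0.693;-0.27 0.928 0.74 0 0 0.693;-0.27 0.928 0.76 0 0 0.693;-0.27 0.928 0.768 0 0 0.693;-0.27 0.928 0.768 0 0 0.693")

```text
time: 12.25
tcp_pos: [445.6, -347.2, 31.5]
eef_rot: [0.999, -0.043, 0.001, 0.001]
wrist_force: [0.5, 0.5, -1.4]
finger_gap: 45.2
grasp_force: 63.2
```

Run:
```python
from h import *
st()
```

```text
t 12.25 p [ 445.6 -347.2   31.5] yaw -4.97 tilt [ 0.08 -0.09] F [ 0.48  0.53 -1.39] T [ 0.048  0.01  -0.031] gap 45.2 gf 63.2 j [-0.88  0.39  1.77  0.    0.98  0.78]
```

>>> play_rows(series="0 0 0.01 0 0 0;0 0 0.01 0 0 0")

```text
time: 12.5
tcp_pos: [445.6, -347.3, 31.2]
eef_rot: [0.999, -0.043, 0.0, 0.0]
wrist_force: [-5.1, 5.2, 13.8]
finger_gap: 45.4
grasp_force: 65.1
```

>>> play_rows(series="0 0 0 0 0 0;0 0 0 0 0 0;0 0 -0.1 0 0 0;0 0 -0.3 0 0 0;0 0 -0.55 0 0 0;0 0 -0.78 0 0 0;0 0 -0.78 0 0 0", gripper=0.5)

```text
time: 13.38
tcp_pos: [447.1, -349.1, 190.8]
eef_rot: [0.999, -0.043, 0.004, 0.004]
wrist_force: [-0.5, -0.1, 0.1]
finger_gap: 64.2
grasp_force: 0.0
```

Run:
```python
from h import *
st();boxes(camera('top'))
plan(np.array([444.9,-346.3,184]),-4.9,546.5,122.7,104,12.7)
```

```text
t 13.38 p [ 447.1 -349.1  190.8] yaw -4.97 tilt [ 0.41 -0.49] F [-0.53 -0.1   0.08] T [0.012 0.001 0.017] gap 64.2 gf 0.0 j [-0.88  0.17  1.68  0.    1.27  0.78]
box [559.5 -46.7] 73.1 47.4 -69.1 z 51 sat 172.0
box [546.1 122.6] 73.2 47.3 12.2 z 51 sat 24.0
box [ 523.5 -352.7] 73.3 48.0 -5.1 z 57 sat 30.0
box [512.8 343. ] 73.0 48.2 -6.2 z 57 sat 32.0
box [349.  -36.8] 72.7 47.6 66.1 z 51 sat 165.0
shares [ 0.306 -2.38   0.4  ] wz -0.587 rows 7.8
```

>>> play_rows(series="0.1 -0.99 0 0 0 0;0.1 -0.99 0 0 0 0;0.1 -0.99 0 0 0 0;0.1 -0.99 0 0 0 0", gripper=1)

```text
time: 13.92
tcp_pos: [481.3, -147.3, 182.9]
eef_rot: [0.999, -0.041, -0.001, -0.001]
wrist_force: [0.4, -1.0, 0.2]
finger_gap: 85.4
grasp_force: 0.0
```

>>> play_rows(series="0.1 -0.99 0 0 0 0;0.1 -0.99 0 0 0 0;0.1 -0.99 0 0 0 0;0.1 -0.99 0 0 0 0")

```text
time: 14.42
tcp_pos: [518.8, 46.8, 183.4]
eef_rot: [0.999, -0.042, -0.001, -0.0]
wrist_force: [0.4, -0.8, -0.2]
finger_gap: 86.0
grasp_force: 0.0
```

>>> play_rows(series="0.106 -0.4 0 0 0 -0.575;0.106 -0.4 0.2 0 0 -0.575;0.106 -0.4 0.4 0 0 -0.575;0.106 -0.4 0.4 0 0 -0.575;0.106 -0.4 0.6 0 0 -0.575;0.106 -0.4 0.75 0 0 -0.575;0.106 -0.4 0.8 0 0 -0.575;0.106 -0.4 0.8 0 0 -0.575")

```text
time: 15.42
tcp_pos: [548.0, 121.6, 25.3]
eef_rot: [0.994, 0.106, 0.0, 0.0]
wrist_force: [0.8, 0.8, 0.1]
finger_gap: 85.6
grasp_force: 0.0
```

>>> play_rows(series="0 0 0 0 0 0;0 0 0 0 0 0;0 0 0 0 0 0;0 0 0 0 0 0;0 0 0 0 0 0;0 0 0 0 0 0", gripper=-1)

```text
time: 16.18
tcp_pos: [548.4, 122.0, 25.8]
eef_rot: [0.994, 0.107, 0.001, 0.0]
wrist_force: [-1.0, -1.7, 5.9]
finger_gap: 45.2
grasp_force: 63.2
```

>>> play_rows(series="0 0 -0.2 0 0 0;0 0 -0.5 0 0 0;0 0 -0.8 0 0 0;0 0 -0.8 0 0 0;0 0 -0.8 0 0 0;0 0 -0.8 0 0 0")

```text
time: 16.92
tcp_pos: [544.9, 122.3, 180.8]
eef_rot: [0.994, 0.107, -0.003, -0.0]
wrist_force: [0.8, -0.8, -5.9]
finger_gap: 45.2
grasp_force: 64.5
```

Run:
```python
from h import *
st();c=weigh(8);st();boxes(c)
```

```text
t 16.93 p [544.9 122.3 180.8] yaw 12.27 tilt [-0.38 -0.  ] F [ 0.78 -0.82 -5.88] T [-0.018  0.019  0.002] gap 45.2 gf 64.5 j [0.   0.17 1.7  0.   1.27 1.36]
Fz [-5.88 -5.77 -6.02 -6.57 -5.03 -6.34 -5.47 -5.49] mean [-0.14 -0.11 -5.82] g 593
t 17.32 p [547.1 122.3 184.1] yaw 12.27 tilt [-0.02  0.  ] F [ 0.28  0.63 -5.65] T [-0.006 -0.    -0.029] gap 45.2 gf 64.5 j [0.   0.17 1.7  0.   1.27 1.36]
box [559.4 -46.8] 73.3 47.2 -69.5 z 51 sat 172.0
box [ 523.6 -352.6] 72.9 49.1 -3.4 z 56 sat 30.0
box [512.3 342.3] 72.3 48.3 -5.5 z 57 sat 31.0
box [ 444.  -346.2] 73.1 49.4 -4.9 z 56 sat 31.0
box [349.  -36.9] 72.9 47.6 66.4 z 51 sat 165.0
box [ 262.6 -414. ] 73.9 48.2 39.6 z 50 sat 186.0
```

593 g, so stock tray. Both refill tins sit flat at the expected spots.

>>> play_rows(series="0.446 -0.69 0 0 0 0.258;0.446 -0.69 0 0 0 0.258;0.446 -0.69 0 0 0 0.258;0.446 -0.69 0.1 0 0 0.258;0.446 -0.69 0.4 0 0 0.258;0.446 -0.69 0.62 0 0 0.258;0.446 -0.69 0.71 0 0 0.258;0.446 -0.69 0.74 0 0 0.258;0.446 -0.69 0.76 0 0 0.258;0.446 -0.69 0.77 0 0 0.258;0.446 -0.69 0.77 0 0 0.258")

```text
time: 18.7
tcp_pos: [606.3, 276.4, 31.9]
eef_rot: [0.999, 0.04, 0.002, -0.0]
wrist_force: [1.3, -0.8, -3.8]
finger_gap: 45.1
grasp_force: 64.9
```

>>> play_rows(series="0 0 0.007 0 0 0;0 0 0.007 0 0 0")

```text
time: 18.95
tcp_pos: [606.2, 276.4, 31.8]
eef_rot: [0.999, 0.04, 0.001, -0.0]
wrist_force: [-3.7, -1.5, 6.2]
finger_gap: 45.1
grasp_force: 66.4
```

Run:
```python
from h import *
st()
```

```text
t 18.95 p [606.2 276.4  31.8] yaw 4.55 tilt [0.14 0.01] F [-3.65 -1.53  6.2 ] T [-0.393  0.639 -0.071] gap 45.1 gf 66.4 j [ 0.25  0.61  1.46 -0.    1.07  1.74]
```

>>> play_rows(series="0 0 0 0 0 0;0 0 0 0 0 0;0 0 -0.1 0 0 0;0 0 -0.3 0 0 0;0 0 -0.55 0 0 0;0 0 -0.78 0 0 0;0 0 -0.78 0 0 0", gripper=0.5)

```text
time: 19.82
tcp_pos: [608.4, 277.1, 192.6]
eef_rot: [0.999, 0.04, 0.006, -0.001]
wrist_force: [-0.8, 0.2, 0.3]
finger_gap: 64.2
grasp_force: 0.0
```

Run:
```python
from h import *
st();boxes(camera('top'))
plan(np.array([604.2,276.3,184.6]),4.6,512.6,342.3,31,-5.6)
```

```text
t 19.82 p [608.4 277.1 192.6] yaw 4.54 tilt [0.69 0.18] F [-0.79  0.16  0.31] T [-0.019  0.007 -0.025] gap 64.2 gf 0.0 j [0.25 0.42 1.37 0.   1.33 1.74]
box [559.3 -46.6] 72.8 47.1 -70.0 z 51 sat 169.0
box [ 523.4 -352.9] 73.3 48.2 -5.3 z 57 sat 29.5
box [ 443.9 -346.2] 72.2 49.4 -2.5 z 57 sat 31.5
box [349.2 -37.1] 72.9 47.3 66.9 z 51 sat 162.0
box [ 262.2 -413.8] 74.8 48.0 41.0 z 50 sat 184.0
shares [-0.43  -0.366  0.768] wz 0.34 rows 3.1
```

>>> play_rows(series="-0.43 -0.366 0 0 0 0.34;-0.43 -0.366 0.2 0 0 0.34;-0.43 -0.366 0.3 0 0 0.34;-0.43 -0.366 0.3 0 0 0.34;-0.43 -0.366 0.3 0 0 0.34", gripper=0.65)

```text
time: 20.5
tcp_pos: [514.3, 342.1, 125.7]
eef_rot: [0.999, -0.05, 0.0, -0.0]
wrist_force: [-0.3, 0.0, 0.5]
finger_gap: 70.2
grasp_force: 0.0
```

Run:
```python
from h import *
st();s=observe();c=camera('wrist')
T=np.eye(4);T[:3,:3]=R.from_quat(s['eef_rot']).as_matrix();T[:3,3]=s['tcp_pos']
boxes(c,T@c['hand_eye']);boxes(camera('top'))
```

```text
t 20.5 p [514.3 342.1 125.7] yaw -5.7 tilt [0.05 0.02] F [-0.31  0.    0.46] T [ 0.022 -0.053  0.018] gap 70.2 gf 0.0 j [ 0.39  0.38  1.58 -0.    1.19  2.06]
box [601.9 276.6] 65.8 47.5 5.0 z 57 sat 25.0
box [514.7 342.2] 72.9 47.3 -5.9 z 57 sat 25.0
box [603.9 277.6] 73.2 48.7 4.6 z 57 sat 28.0
box [559.4 -46.7] 73.1 47.5 -69.0 z 51 sat 170.0
box [ 523.5 -352.3] 73.0 48.2 -3.9 z 57 sat 30.0
box [ 444.  -345.9] 73.2 48.0 -5.2 z 56 sat 32.0
box [348.9 -37.1] 72.7 47.6 66.1 z 51 sat 163.0
box [ 262.4 -413.6] 73.1 47.4 40.1 z 51 sat 184.0
```

cmd z is 124.6; descend to 31 (0.468).

>>> play_rows(series="0 0 0.3 0 0 0;0 0 0.468 0 0 0;0 0 0.468 0 0 0;0 0 0.468 0 0 0")

```text
time: 21.1
tcp_pos: [515.4, 342.8, 33.7]
eef_rot: [0.999, -0.05, 0.002, -0.001]
wrist_force: [1.0, 0.2, 0.8]
finger_gap: 70.7
grasp_force: 0.0
```

>>> play_rows(series="0 0 0 0 0 0;0 0 0 0 0 0;0 0 0 0 0 0;0 0 0 0 0 0;0 0 0 0 0 0;0 0 0 0 0 0", gripper=-1)

```text
time: 21.85
tcp_pos: [515.4, 342.9, 33.9]
eef_rot: [0.999, -0.049, 0.002, -0.001]
wrist_force: [0.1, 0.3, 6.2]
finger_gap: 45.2
grasp_force: 63.4
```

>>> play_rows(series="0 0 -0.2 0 0 0;0 0 -0.5 0 0 0;0 0 -0.77 0 0 0;0 0 -0.77 0 0 0;0 0 -0.77 0 0 0;0 0 -0.77 0 0 0")

```text
time: 22.6
tcp_pos: [511.9, 341.7, 182.6]
eef_rot: [0.999, -0.049, -0.002, 0.001]
wrist_force: [0.5, -0.6, -2.9]
finger_gap: 45.3
grasp_force: 62.8
```

Run:
```python
from h import *
st();c=weigh(10);st();boxes(c)
```

```text
t 22.6 p [511.9 341.7 182.6] yaw -5.67 tilt [-0.26 -0.11] F [ 0.54 -0.6  -2.88] T [ 0.018 -0.069 -0.034] gap 45.3 gf 62.8 j [0.39 0.31 1.53 0.   1.3  2.06]
Fz [-2.88 -3.56 -3.28 -4.02 -1.68 -3.01 -2.42 -2.81 -2.95 -2.92] mean [ 0.13 -0.09 -2.95] g 301
t 23.1 p [513.5 342.3 185.3] yaw -5.66 tilt [-0. -0.] F [-0.3  -0.26 -2.61] T [ 0.023 -0.029  0.006] gap 44.9 gf 62.8 j [ 0.39  0.31  1.53 -0.    1.3   2.06]
box [604.4 277.3] 74.5 47.6 5.4 z 57 sat 28.0
box [559.3 -46.6] 72.8 47.8 -69.7 z 51 sat 170.0
box [ 523.4 -352.8] 73.2 47.8 -5.0 z 57 sat 30.0
box [ 443.9 -345.5] 72.8 48.2 -4.8 z 57 sat 31.0
box [349.  -36.9] 72.9 47.3 66.0 z 51 sat 163.0
box [ 262.2 -413.7] 73.5 47.4 39.9 z 50 sat 184.0
```

301 g, so refill tray, slot (0,+42).

>>> play_rows(series="0.1 0.99 0 0 0 0;0.1 0.99 0 0 0 0;0.1 0.99 0 0 0 0;0.1 0.99 0 0 0 0")

```text
time: 23.6
tcp_pos: [514.0, 140.1, 185.6]
eef_rot: [0.999, -0.052, 0.0, 0.0]
wrist_force: [-0.1, 0.3, -2.5]
finger_gap: 45.4
grasp_force: 63.5
```

>>> play_rows(series="0.1 0.99 0 0 0 0;0.1 0.99 0 0 0 0;0.1 0.99 0 0 0 0;0.1 0.99 0 0 0 0")

```text
time: 24.1
tcp_pos: [514.6, -58.6, 185.8]
eef_rot: [0.999, -0.051, 0.001, 0.0]
wrist_force: [0.3, 1.0, -3.0]
finger_gap: 44.9
grasp_force: 63.9
```

>>> play_rows(series="0.1 0.99 0 0 0 0;0.1 0.99 0 0 0 0;0.1 0.99 0 0 0 0;0.1 0.99 0 0 0 0;0.1 0.99 0 0 0 0")

```text
time: 24.72
tcp_pos: [514.9, -254.0, 185.1]
eef_rot: [0.999, -0.05, -0.0, -0.001]
wrist_force: [-0.3, 0.6, -3.0]
finger_gap: 44.7
grasp_force: 64.0
```

Run:
```python
from h import *
st()
```

```text
t 24.73 p [ 514.9 -254.   185.1] yaw -5.68 tilt [-0.    0.07] F [-0.29  0.63 -3.04] T [ 0.015 -0.033 -0.022] gap 44.7 gf 64.0 j [-0.67  0.21  1.66  0.    1.28  1.  ]
```

>>> play_rows(series="0.094 0.065 0.1 0 0 -0.023;0.094 0.065 0.4 0 0 -0.023;0.094 0.065 0.62 0 0 -0.023;0.094 0.065 0.71 0 0 -0.023;0.094 0.065 0.74 0 0 -0.023;0.094 0.065 0.76 0 0 -0.023;0.094 0.065 0.77 0 0 -0.023;0.094 0.065 0.77 0 0 -0.023")

```text
time: 25.72
tcp_pos: [533.3, -270.2, 33.9]
eef_rot: [0.999, -0.043, 0.001, 0.001]
wrist_force: [-2.2, 1.5, 6.1]
finger_gap: 44.9
grasp_force: 64.9
```

>>> play_rows(series="0 0 0.01 0 0 0;0 0 0.01 0 0 0")

```text
time: 25.98
tcp_pos: [533.3, -270.2, 33.9]
eef_rot: [0.999, -0.043, 0.001, 0.0]
wrist_force: [-8.8, 5.4, 19.9]
finger_gap: 45.5
grasp_force: 66.8
```

>>> play_rows(series="0 0 0 0 0 0;0 0 0 0 0 0;0 0 -0.1 0 0 0;0 0 -0.3 0 0 0;0 0 -0.55 0 0 0;0 0 -0.78 0 0 0;0 0 -0.78 0 0 0", gripper=0.5)

```text
time: 26.85
tcp_pos: [534.7, -271.6, 192.2]
eef_rot: [0.999, -0.043, 0.005, 0.003]
wrist_force: [0.1, -0.2, -0.7]
finger_gap: 64.2
grasp_force: 0.0
```

>>> play_rows(series="0 -0.99 0 0 0 0;0 -0.99 0 0 0 0;0 -0.99 0 0 0 0;0 -0.99 0 0 0 0;0 -0.99 0 0 0 0")

```text
time: 27.48
tcp_pos: [549.0, -72.0, 185.3]
eef_rot: [0.999, -0.043, -0.0, 0.0]
wrist_force: [-0.2, -0.3, 0.3]
finger_gap: 64.0
grasp_force: 0.0
```

Run:
```python
from h import *
st();a=camera('top');boxes(a);save('top2.png',a['img'],1.5)
W=cloud(a);z=W[...,2];near=np.hypot(W[...,0]-668,W[...,1]-86)<40
print('bar',rect(W[near&(z>105)][:,:2]),np.nanmedian(z[near&(z>108)]))
m=(z>62)&(z<78)&(np.abs(W[...,0]-665)<85)&(np.abs(W[...,1]-83)<100)
n,l,s,_=cv2.connectedComponentsWithStats(m.astype(np.uint8));k=1+np.argmax(s[1:,4]);P=W[l==k]
print('box',rect(P[P[:,0]<720][:,:2]))
m=near&(z>82)&(z<93);print('disc',W[m].mean(0))
for r in recognise('counter_knob_grip',a)[:2]:print(r['p'],r['location'])
```

```text
t 27.48 p [549.  -72.  185.3] yaw -4.89 tilt [-0.01 -0.02] F [-0.17 -0.26  0.33] T [ 0.002 -0.006 -0.001] gap 64.0 gf 0.0 j [-0.35  0.15  1.72 -0.    1.27  1.31]
box [604.  277.7] 73.2 49.9 4.3 z 57 sat 29.0
box [ 530.9 -268.7] 73.3 48.1 -4.5 z 57 sat 31.0
box [ 523.3 -351.7] 72.4 48.3 -2.8 z 57 sat 29.0
box [ 443.5 -345. ] 71.7 48.1 -4.0 z 56 sat 31.0
box [ 262.2 -414.1] 74.8 47.7 40.0 z 50 sat 187.0
bar (array([668.3,  86. ]), 52.9, 15.4, -33.7) 114.26855689882188
box (array([668.2,  85.9]), 149.8, 86.5, -82.0)
disc [664.60378408  83.84689024  85.46649952]
0.53 [203.2, 135.7]
0.52 [206.3, 142.1]
```

View pics/top2.png

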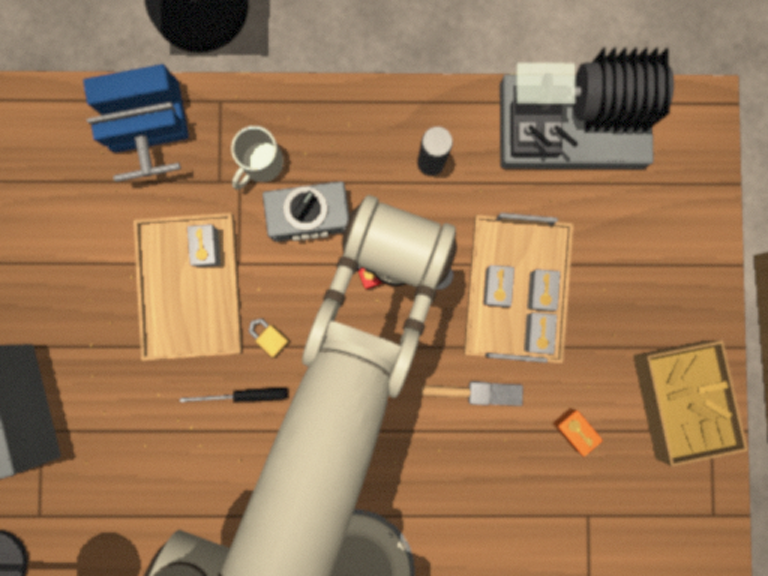

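All tins are sorted: one in the stock tray at (203,245), and three in the refill tray at (500,285), (545,290) and (542,333). Now the knob, at (668,86) with the bar at -34°. It needs about 222° anticlockwise, which fits the wrist's range in one grasp.

>>> play_rows(series="0.528 -0.839 0.1 0 0 0.96;0.528 -0.839 0.1 0 0 0.96;0.528 -0.839 0.1 0 0 0.96;0.528 -0.839 0.1 0 0 0.96;0.528 -0.839 0.1 0 0 0.96;0.528 -0.839 0.1 0 0 0.96", gripper=0.1, newtons=40)

```text
time: 28.32
tcp_pos: [668.8, 83.8, 165.3]
eef_rot: [0.957, -0.291, -0.0, 0.0]
wrist_force: [-0.5, 0.2, 0.4]
finger_gap: 47.0
grasp_force: 0.0
```

Run:
```python
from h import *
st();s=observe();c=camera('wrist');save('w2.png',c['img'],1)
T=np.eye(4);T[:3,:3]=R.from_quat(s['eef_rot']).as_matrix();T[:3,3]=s['tcp_pos']
V=cloud(c,T@c['hand_eye']);z=V[...,2];m=(z>108)&(z<120)&(np.hypot(V[...,0]-668,V[...,1]-86)<45)
n,l,q,_=cv2.connectedComponentsWithStats(m.astype(np.uint8));m=l==1+np.argmax(q[1:,4])
print(rect(V[m][:,:2]),m.sum(),np.median(z[m]))
```

```text
t 28.32 p [668.8  83.8 165.3] yaw -33.89 tilt [-0.02 -0.03] F [-0.51  0.25  0.38] T [ 0.021 -0.031 -0.026] gap 47.0 gf 0.0 j [-0.05  0.47  1.37 -0.    1.31  2.11]
(array([670.4,  84.9]), 52.7, 14.0, -33.4) 1894 114.16082123673768
```

View pics/w2.png

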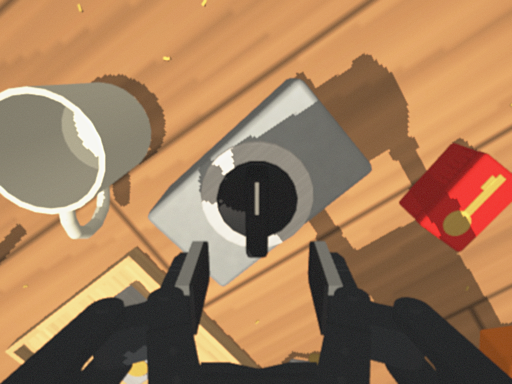

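The wrist view shows the bar upright at (257,215) with its white mark at the upper (tool +x) end, which confirms the angle.

>>> play_rows(series="0.007 0 0.2 0 0 0;0.007 0 0.3 0 0 0;0.007 0 0.32 0 0 0;0.007 0 0.32 0 0 0")

```text
time: 28.88
tcp_pos: [670.4, 84.7, 102.1]
eef_rot: [0.957, -0.291, 0.0, -0.0]
wrist_force: [0.1, -0.7, -0.2]
finger_gap: 47.0
grasp_force: 0.0
```

>>> play_rows(series="0 0 0 0 0 0;0 0 0 0 0 0;0 0 0 0 0 0;0 0 0 0 0 0;0 0 0 0 0 0", gripper=-1)

```text
time: 29.5
tcp_pos: [670.4, 84.2, 102.9]
eef_rot: [0.957, -0.29, 0.001, 0.001]
wrist_force: [-3.2, -4.1, 5.9]
finger_gap: 13.2
grasp_force: 41.6
```

Run:
```python
from h import *
st()
```

```text
t 29.5 p [670.4  84.2 102.9] yaw -33.77 tilt [ 0.05 -0.08] F [-3.19 -4.14  5.94] T [-0.468  0.579  0.06 ] gap 13.2 gf 41.6 j [-0.05  0.54  1.4  -0.    1.2   2.11]
```

>>> play_rows(series="0 0 0 0 0 -0.33;0 0 0 0 0 -0.66;0 0 0 0 0 -1;0 0 0 0 0 -1")

```text
time: 30.0
tcp_pos: [670.6, 84.8, 102.9]
eef_rot: [0.999, -0.032, 0.001, 0.0]
wrist_force: [-3.1, -1.1, 4.8]
finger_gap: 13.3
grasp_force: 41.6
```

>>> play_rows(series="0 0 0 0 0 -0.33;0 0 0 0 0 -0.66;0 0 0 0 0 -1;0 0 0 0 0 -1")

```text
time: 30.5
tcp_pos: [670.4, 85.3, 102.9]
eef_rot: [0.974, 0.228, 0.0, -0.0]
wrist_force: [-3.6, 0.2, 5.7]
finger_gap: 13.1
grasp_force: 41.6
```

Run:
```python
from h import *
st()
```

```text
t 30.5 p [670.4  85.3 102.9] yaw 26.32 tilt [0.05 0.02] F [-3.6   0.15  5.73] T [0.113 0.543 0.089] gap 13.1 gf 41.6 j [-0.05  0.54  1.4   0.    1.2   1.06]
```

Following well with low forces. Five more 30° steps bring it to about 176°, then I'll feel for the stop.

>>> play_rows(series="0 0 0 0 0 -0.33;0 0 0 0 0 -0.66;0 0 0 0 0 -1;0 0 0 0 0 -1")

```text
time: 31.0
tcp_pos: [670.0, 85.6, 102.9]
eef_rot: [0.882, 0.472, 0.0, -0.0]
wrist_force: [-4.3, 1.0, 6.2]
finger_gap: 13.4
grasp_force: 41.7
```

>>> play_rows(series="0 0 0 0 0 -0.33;0 0 0 0 0 -0.66;0 0 0 0 0 -1;0 0 0 0 0 -1")

```text
time: 31.5
tcp_pos: [669.5, 85.8, 102.9]
eef_rot: [0.729, 0.684, -0.0, -0.001]
wrist_force: [-6.9, 1.2, 7.7]
finger_gap: 13.4
grasp_force: 41.9
```

>>> play_rows(series="0 0 0 0 0 -0.33;0 0 0 0 0 -0.66;0 0 0 0 0 -1;0 0 0 0 0 -1")

```text
time: 32.0
tcp_pos: [669.0, 85.7, 102.9]
eef_rot: [0.527, 0.85, -0.0, -0.001]
wrist_force: [-8.2, 0.5, 9.4]
finger_gap: 13.2
grasp_force: 42.1
```

>>> play_rows(series="0 0 0 0 0 -0.33;0 0 0 0 0 -0.66;0 0 0 0 0 -1;0 0 0 0 0 -1")

```text
time: 32.5
tcp_pos: [668.6, 85.3, 102.8]
eef_rot: [0.29, 0.957, -0.001, -0.002]
wrist_force: [-10.5, -0.7, 10.6]
finger_gap: 13.1
grasp_force: 42.3
```

>>> play_rows(series="0 0 0 0 0 -0.33;0 0 0 0 0 -0.66;0 0 0 0 0 -1;0 0 0 0 0 -1")

```text
time: 33.0
tcp_pos: [668.5, 84.8, 102.9]
eef_rot: [0.032, 0.999, -0.001, -0.002]
wrist_force: [-10.8, -2.0, 10.7]
finger_gap: 13.1
grasp_force: 42.4
```

Run:
```python
from h import *
st()
```

```text
t 33.0 p [668.5  84.8 102.9] yaw 176.34 tilt [-0.25 -0.05] F [-10.82  -2.02  10.73] T [-0.416  1.807  0.071] gap 13.1 gf 42.4 j [-0.05  0.54  1.4  -0.    1.21 -1.56]
```

>>> play_rows(series="0 0 0 0 0 -0.15;0 0 0 0 0 -0.27;0 0 0 0 0 -0.33;0 0 0 0 0 -0.33")

```text
time: 33.5
tcp_pos: [668.5, 84.6, 102.8]
eef_rot: [-0.054, 0.999, -0.001, -0.002]
wrist_force: [-11.2, -2.0, 10.6]
finger_gap: 13.3
grasp_force: 42.4
```

Run:
```python
from h import *
st()
```

```text
t 33.5 p [668.5  84.6 102.8] yaw -173.83 tilt [-0.25 -0.07] F [-11.22  -1.98  10.65] T [-0.521  1.822  0.026] gap 13.3 gf 42.4 j [-0.05  0.54  1.4  -0.    1.21 -1.73]
```

>>> play_rows(series="0 0 0 0 0 -0.05;0 0 0 0 0 -0.1;0 0 0 0 0 -0.1")

```text
time: 33.88
tcp_pos: [668.6, 84.6, 102.9]
eef_rot: [-0.079, 0.997, -0.0, -0.002]
wrist_force: [-10.6, -2.5, 10.3]
finger_gap: 13.1
grasp_force: 44.4
```

Run:
```python
from h import *
st()
```

```text
t 33.88 p [668.6  84.6 102.9] yaw -170.96 tilt [-0.24 -0.03] F [-10.57  -2.49  10.33] T [-0.456  1.809 -0.698] gap 13.1 gf 44.4 j [-0.05  0.54  1.4  -0.    1.21 -1.78]
```

The torque jumped to -0.70 N m at a yaw of about 188–189°, so the zero stop has been felt. I'll release and lift.

>>> play_rows(series="0 0 0 0 0 0;0 0 0 0 0 0;0 0 0 0 0 0;0 0 -0.1 0 0 0;0 0 -0.3 0 0 0;0 0 -0.5 0 0 0;0 0 -0.5 0 0 0;0 0 -0.5 0 0 0", gripper=0.1)

```text
time: 34.88
tcp_pos: [670.1, 85.0, 201.8]
eef_rot: [-0.08, 0.997, -0.0, 0.0]
wrist_force: [-0.8, 0.6, -0.1]
finger_gap: 46.9
grasp_force: 0.0
```

>>> play_rows(series="0.9 0 -0.2 0 0 0;0.9 0 -0.2 0 0 0;0.9 0 -0.2 0 0 0;0.9 0 -0.2 0 0 0;0.9 0 -0.2 0 0 0")

```text
time: 35.5
tcp_pos: [492.4, 56.4, 240.8]
eef_rot: [-0.079, 0.997, 0.0, -0.0]
wrist_force: [0.4, 0.8, -0.1]
finger_gap: 47.0
grasp_force: 0.0
```

Run:
```python
from h import *
st();a=camera('top');boxes(a);save('top3.png',a['img'][110:290,70:400],2.4)
W=cloud(a);z=W[...,2];near=np.hypot(W[...,0]-668,W[...,1]-86)<40
print('bar',rect(W[near&(z>105)][:,:2]))
m=(z>62)&(z<78)&(np.abs(W[...,0]-665)<85)&(np.abs(W[...,1]-83)<100)
n,l,s,_=cv2.connectedComponentsWithStats(m.astype(np.uint8));k=1+np.argmax(s[1:,4]);P=W[l==k]
print('box',rect(P[P[:,0]<720][:,:2]))
```

```text
t 35.5 p [492.4  56.4 240.8] yaw -170.89 tilt [-0.02  0.01] F [ 0.38  0.85 -0.07] T [ 0.    -0.021  0.025] gap 47.0 gf 0.0 j [-0.13 -0.05  1.82  0.    1.37 -1.86]
box [604.1 277.2] 73.5 48.1 5.5 z 57 sat 29.0
box [559.3 -46.6] 72.8 47.5 -69.5 z 51 sat 172.0
box [ 531.  -268.7] 73.3 49.0 -5.2 z 57 sat 32.0
box [ 523.3 -351.9] 72.7 49.1 -4.6 z 57 sat 30.0
box [ 444.1 -345.6] 72.8 48.3 -5.1 z 56 sat 31.0
box [349.3 -37.1] 73.0 47.3 67.2 z 51 sat 181.0
box [ 263.  -413.2] 73.1 47.8 40.1 z 50 sat 187.0
bar (array([667.7,  85.7]), 54.2, 14.2, 8.3)
box (array([668.2,  85.8]), 149.6, 86.0, -82.3)
```

View pics/top3.png

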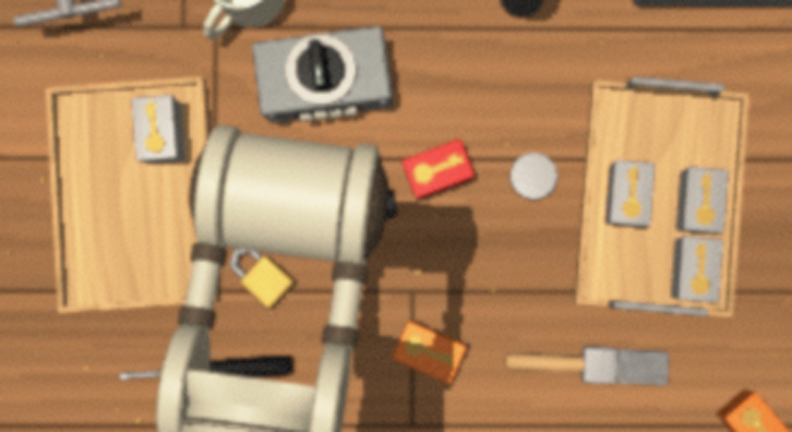

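The picture shows the bar at 8.3° against the counter's 7.7°, with its mark at the front end (322,82), so the knob is at the zero stop. One tin stands in the stock tray at (155,128) and three in the refill tray at (632,193), (705,200) and (698,268), all upright. The look-alikes and the bystanders that show haven't moved, and the arm is clear of everything.

```bash
python3 -c "
from workcell import *
print(sign_off())"
```

```text
the job is handed in; nothing more can be done
None
```

I sorted the four tins that were present (about 340, 215 and 300 g into the refill tray, the last of these from the stock tray; about 590 g into the stock tray), then turned the reset knob anticlockwise to its zero stop and handed the job in at about 36 s.

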